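# Clip the lid onto the egg box on the counter scale

### The job

Take the lid that has the two clip arms (not the plain one) and set it level on the open box of eggs that stands on the spring scale, then press it straight down until both clips have snapped under the rim and hold the lid down against the springs inside. Press gently: do not drive the scale's pan down onto its stop. Let go of the lid and leave everything else where it is.

Things in the scene. Friction and masses are not known exactly. Their poses are not given: they have to be found in the camera images.
- lid_grip (a point): The lid to use: grey, a 126 mm square plate 4 mm thick with an upright sprung clip arm at its +x and -x edges (135 mm over the arms). This point: centre of its bar handle (18 mm along x, 64 along y, 26 high, in the middle of the plate): handle top 13 mm above, plate top 13 mm below, plate underside 17 mm below. z points up. Mass 0.12 to 0.22 kg. On the counter this point is 37 mm up.
- lid_seat (a point): Same lid, 17 mm below lid_grip: centre of the plate's underside, which comes to lie on the box's rim (at tub_rim). The clips' sloping teeth meet the rim when this point is about 10 mm above it; 4 to 10 N pushes them past its edge. Below 4 mm the skirt bears on the sprung egg insert (10 N, rising 1.5 N per mm). The clips snap under the rim at about 1.5 mm, at a push of some 14 N.
- lid_foot (a point): Same lid, 20 mm below lid_seat: centre of the lower edge of its square tapered skirt, 103 mm wide at the plate and 98 mm at this edge, which enters the mouth of the box. The lid stands on it on the counter. The clip arms are 30 mm wide and reach from 15 mm below the plate's underside to 24 mm above it. Once snapped, the insert lifts the lid against its clips, 1 to 2 mm above the rim.
- tub_rim (a point): Centre of the mouth of the egg box on the scale, at the top of its rim, about 146 mm above the counter. Grey square box, mouth 106 x 106 mm, rim a flange 9 mm wide and 3 mm thick, 124 x 124 mm outside, sides along x and y. The lid fits any of the four ways round. The box is fixed in the scale's pan. Inside, 16 mm below the rim, the ledge of a sprung insert with four eggs.
- pan (a joint): How far the weighing pan with the egg box is pressed straight down, in m: 0 with the open box alone, 0.005 on its stop. Its spring has 5 N per mm, so the stop is met at a load of about 25 N, the lid's weight included. The scale's housing below (190 x 190 mm, 56 mm high) does not move.
- plain_lid_grip (a point): A look-alike lid of the same plate and skirt but with a round knob (38 mm across) and no clip arms; to be left alone. This point is the centre of the knob's head, 44 mm above the counter.
- honey_jar: A jar of honey, 64 mm across and 85 mm high, standing on the counter, origin under its foot; to be left alone.
- egg_cup: A white egg cup, 48 mm across and 50 mm high, standing on the counter, origin under its foot; to be left alone.
- tray_card: A small loose wooden board, 50 x 90 x 6 mm, lying on the counter, origin under its centre; to be left alone.
There are look-alikes about, which are no part of the job. Leave any blue or turquoise look-alike of the part that bears lid_grip alone.

How it is judged:
On the way, in this order (a step that is already met when the one before it is completed fails the run):
1. the clip lid stands level in the mouth of the egg box, not yet snapped (horizontal distance between lid_seat and tub_rim below 0.006 m and z of lid_seat in the frame of tub_rim between 0.0045 and 0.016 m and angle between lid_seat's own z axis and vertical below 0.12 rad), for 0.1 s.
2. the lid is pressed home and both clips are under the rim (horizontal distance between lid_seat and tub_rim below 0.004 m and z of lid_seat in the frame of tub_rim below 0.003 m and angle between lid_seat's own z axis and vertical below 0.03 rad), for 0.2 s.
At the end, for the whole second after the job is handed in: The clip lid lies on the egg box's rim on the scale: centred within 4 mm, its plate less than 3 mm above the rim, level within 0.03 rad (so both clips have snapped), and the pan has come back up (pressed less than 1.5 mm) (all of step 2 and value of joint pan below 0.0015 m); the robot touches nothing.
It fails at once if the scale's pan is driven onto its stop (pressed 4.7 mm or more) (value of joint pan above 0.0047 m).
It fails at once if the plain lid is moved by more than 30 mm (distance of plain_lid_grip from where it was at the start of the episode above 0.03 m).
It fails at once if the honey jar, egg cup or wooden board is moved by more than 30 mm (distance of any of honey_jar, egg_cup, tray_card from where it was at the start of the episode above 0.03 m).
It also fails if it takes over 64 s, if anything falls off the work surface, if the arm or the gripper's body presses on something with over 40 N, if the wrist force passes 120 N, or if a joint passes its speed limit or range.

### The arm

A 6-joint arm with a two-finger parallel gripper is mounted at the origin on the work surface. World frame = base frame: x ahead of the robot, y to its left, z up, the work surface at z = 0. Lengths are in m, angles in rad, forces in N, time in s.
With the tool pointing down it reaches from about 0.35 to 0.975 m from the base axis. Payload 7.1 kg.
Tool frame: the origin (TCP) lies midway between the tips of the shut fingers; the grasp point (between the pads) lies 19 mm behind it; z points along the fingers, x is the direction in which the jaws open and shut, and the axes are right-handed (so a half turn about z gives the same grasp; the last joint's range is limited). The gripper opens to 88 mm and grips with 3 to 60 N. Pads are 20 mm wide; open, the fingers measure 115 mm over their backs; the gripper's body (75 mm by 178 mm) begins 61 mm behind the grasp point.
Start: joints at [-1.29, 0.423, 1.63, -0, 1.089, -0.019], TCP at [0.185, -0.597, 0.223] pointing down, gripper open.
Joint ranges: [-3, 3], [-0.9, 2.11], [0.09, 2.58], [-1.31, 4.45], [0.11, 2.69], [-2.54, 2.54]. Speed limits (rad/s): [2.39, 2.39, 3.01, 3.14, 3.14, 3.14].

### API

Orientations are given as a unit quaternion [w, x, y, z].
In Python, from station import move_pose, movel, movej, command_gripper, wait, inverse_kinematics, read_camera, camera_info, MotionError, job_done, get_time, get_joint_pos, get_qvel, get_effort, get_tcp_pos, get_ee_rot, get_ft_force, get_ft_torque, get_grip_width gives the robot as it stands. Calls block until the motion is done:
- move_pose(position, orientation): joint-space move of the TCP to a pose.
- movel(position, frame=None, v=0.15, until_force=None): straight line of the TCP; frame=None keeps the orientation; v is the mean speed in m/s. With until_force (N) it stops when the force on the tool has changed by that much, and returns True; else False.
- movej(angles): joint-space move.
- command_gripper(opening): opening from 0.0 (shut) to 1.0 (fully open); the grip force is fixed at half the most; returns when the fingers have stopped.
- wait(seconds).
- inverse_kinematics(position, orientation): joint angles nearest the present ones, or None.
- read_camera(name): name is "scene" or "side" or "wrist"; returns the picture (420x560x3 uint8, red, green, blue); there is no depth.
- camera_info(name): a dict with "intrinsics" (3x3 intrinsics, pixels), "T" (4x4, takes a point from camera to world coordinates); the wrist camera has in their place "tool_from_camera" (4x4, takes a point from camera to tool coordinates, whose origin is the TCP and whose axes are the tool frame's). Camera axes: x right, y up, looking along -z (the intrinsics and any distortion apply to the point x, -y, -z); pixel columns grow to the right and rows downward; lengths in m; the calibration is good to about 2 mm. The wrist camera is an equidistant fisheye: a pixel r from the principal point sees the ray r / f radians off the axis. A picture is of the moment at which its call begins: read the wrist's pose just before it. camera_info takes no time and is no camera call.
A pose or a line that the arm cannot do raises MotionError and nothing moves.
- job_done(): hands the job in, once; it reports no verdict.
Readings, each from a call of its own:
- get_time(): time.
- get_joint_pos(): joint angles.
- get_qvel(): joint speeds.
- get_effort(): joint torques, N m.
- get_tcp_pos(): TCP position.
- get_ee_rot(): TCP orientation.
- get_ft_force(): force on the tool from outside, world axes, zero at the start.
- get_ft_torque(): the same for the moment, N m.
- get_grip_width(): opening from 0.0 (shut) to 1.0 (fully open).
Only numpy, scipy, OpenCV 4.12 (cv2) and the standard library are available. Lean on these libraries where they do the work, as an engineer would, in place of code of your own. Each camera call takes 0.05 s, during which the arm holds its last target.

## Working session

There is one attempt and no reset: what is moved stays moved. The work goes in short steps, each a Python script; the robot and the scene stay as the last script left them, time stands still between calls to the robot, and variables do not carry over. Pictures are saved under pics/ and viewed, and the job is handed in when it is done.

```bash
mkdir -p pics; ls; python3 - <<'E'
from station import *
import cv2,numpy as np
np.set_printoptions(precision=4,suppress=True)
for n in ["scene","side","wrist"]:
    im=read_camera(n); cv2.imwrite(f"pics/{n}0.png",im[:,:,::-1])
    print(n,camera_info(n))
print(get_time(),get_tcp_pos(),get_ee_rot(),get_ft_force(),get_grip_width())
E
```

```text
pics
scene {'intrinsics': array([[444.7106,   0.    , 283.2697],
       [  0.    , 444.7106, 215.3797],
       [  0.    ,   0.    ,   1.    ]]), 'T': array([[ 0.7505, -0.5075,  0.4232,  0.984 ],
       [ 0.6606,  0.5917, -0.462 , -0.3807],
       [-0.0159,  0.6264,  0.7794,  1.0283],
       [ 0.    ,  0.    ,  0.    ,  1.    ]])}
side {'intrinsics': array([[505.1125,   0.    , 275.2228],
       [  0.    , 505.1125, 204.9252],
       [  0.    ,   0.    ,   1.    ]]), 'T': array([[-0.7831,  0.3856, -0.4878, -0.0812],
       [-0.6218, -0.4914,  0.6098,  0.8772],
       [-0.0045,  0.7809,  0.6246,  0.8217],
       [ 0.    ,  0.    ,  0.    ,  1.    ]])}
wrist {'intrinsics': array([[325.1923,   0.    , 274.8369],
       [  0.    , 325.1923, 207.2984],
       [  0.    ,   0.    ,   1.    ]]), 'tool_from_camera': array([[ 1.    ,  0.0001, -0.0001,  0.0006],
       [ 0.    , -0.958 , -0.2868, -0.0801],
       [-0.0001,  0.2868, -0.958 , -0.1607],
       [ 0.    ,  0.    ,  0.    ,  1.    ]])}
0.15 [ 0.1845 -0.5967  0.2221] [-0.0004  0.8048 -0.5936 -0.0005] [ 0.4355 -0.5875  0.1074] 0.9988927427383242
```

View pics/scene0.png

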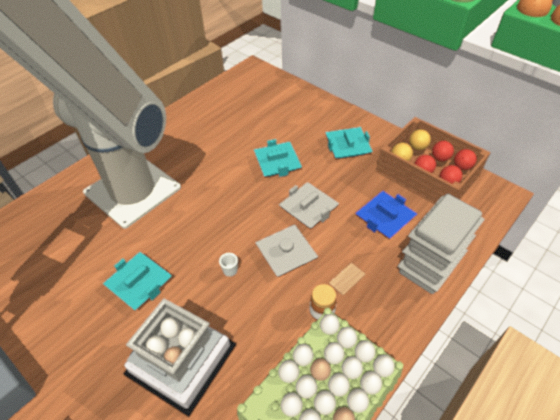

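View pics/side0.png

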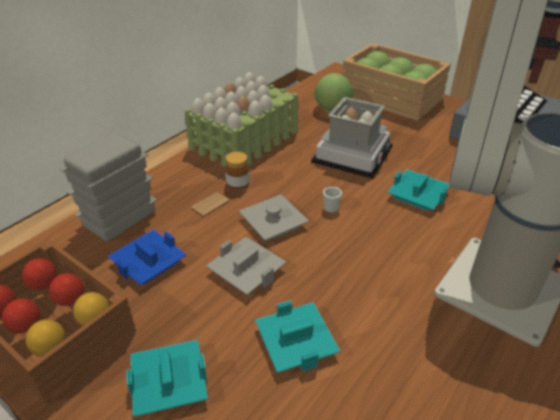

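View pics/wrist0.png

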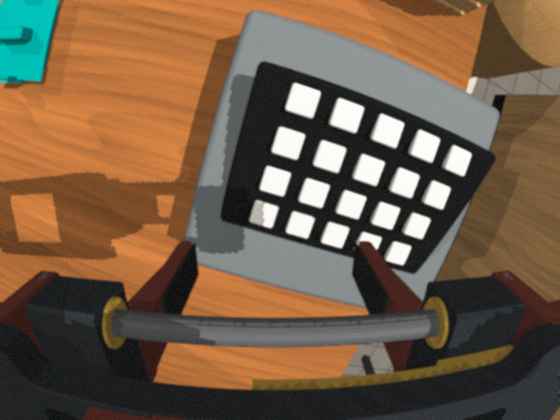

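The grey clip lid shows at scene (309,205) / side (246,265): a bar handle and two arms. The plain grey lid with the knob is at scene (287,250) / side (274,215). The teal lids are at scene (277,157), (349,142) and (138,280), and a blue one is at (387,213). The egg box on the scale is at scene (170,340) / side (356,125). I'll confirm these in an enlarged crop.

```bash
python3 - <<'E'
import cv2,numpy as np
a=cv2.imread('pics/scene0.png');b=cv2.imread('pics/side0.png')
def crop(im,x,y,w,h,s):
    return cv2.resize(im[y:y+h,x:x+w],None,fx=s,fy=s,interpolation=cv2.INTER_CUBIC)
c1=crop(a,270,175,75,60,5);c2=crop(b,200,230,95,76,4)[:300]
c3=crop(a,115,290,125,120,3);c4=crop(b,305,85,100,96,3)
cv2.imwrite('pics/crop_lid.png',np.hstack([c1[:300],c2[:300]]))
W=np.zeros((360,700,3),np.uint8);W[:360,:375]=c3;W[:288,380:680]=c4
cv2.imwrite('pics/crop_box.png',W)
E
```

```text
(no output)
```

View pics/crop_lid.png

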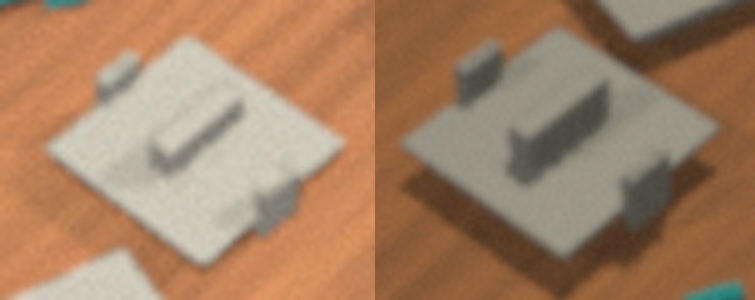

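View pics/crop_box.png

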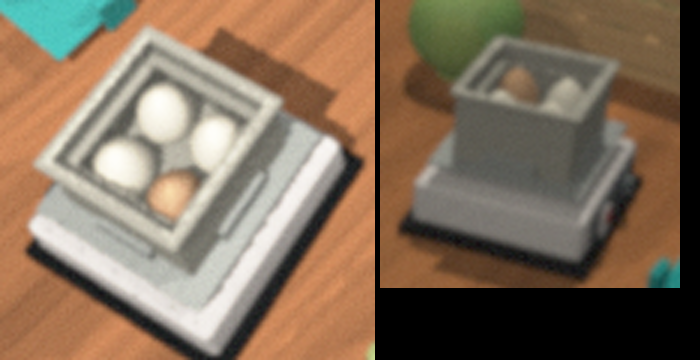

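The crop confirms it: grey, bar handle, two upright arms. Next I cast the corners onto their planes.

```bash
cat > h.py <<'E'
import numpy as np
from station import *
import cv2
np.set_printoptions(precision=4,suppress=True)
def ray(name,uv):
    c=camera_info(name);K=c["intrinsics"];T=c["T"]
    d=np.array([(uv[0]-K[0,2])/K[0,0],-(uv[1]-K[1,2])/K[1,1],-1.]);return T[:3,3],T[:3,:3]@d
def plane(name,uv,z):
    o,d=ray(name,uv);return o+d*(z-o[2])/d[2]
def wray(uv,p,R):
    c=camera_info("wrist");K=c["intrinsics"];T=c["tool_from_camera"]
    a=np.array([uv[0]-K[0,2],uv[1]-K[1,2]]);r=np.hypot(*a);th=r/K[0,0]
    a=a/max(r,1e-9)*np.sin(th)
    d=T[:3,:3]@np.array([a[0],-a[1],-np.cos(th)])
    return p+R@T[:3,3],R@d
def wplane(uv,z,p,R):
    o,d=wray(uv,p,R);return o+d*(z-o[2])/d[2]
def q2R(q):
    from scipy.spatial.transform import Rotation as Ro
    return Ro.from_quat([q[1],q[2],q[3],q[0]]).as_matrix()
def down(yaw):
    # tool z down, tool x at yaw in the world
    from scipy.spatial.transform import Rotation as Ro
    c,s=np.cos(yaw),np.sin(yaw)
    q=Ro.from_matrix(np.array([[c,s,0],[s,-c,0],[0,0,-1.]])).as_quat()
    return [q[3],q[0],q[1],q[2]]
def quad(P):
    P=np.array(P);s=np.linalg.norm(P-np.roll(P,-1,0),axis=1)
    e=np.roll(P,-1,0)-P
    ang=[np.degrees(np.arctan2(v[1],v[0]))%90 for v in e]
    return P.mean(0),s,np.array(ang)
E
python3 - <<'E'
from h import *
S=lambda L,s,o:[((x+.5)/s-.5+o[0],(y+.5)/s-.5+o[1]) for x,y in L]
L=[("scene",S([(185,37),(345,145),(205,267),(45,150)],5,(270,175)),.024),
("side",S([(185,25),(345,127),(190,260),(27,143)],4,(200,230)),.024),
("scene",S([(150,27),(283,102),(182,250),(35,165)],3,(115,290)),.146),
("side",S([(117,35),(240,65),(226,112),(73,92)],3,(305,85)),.146)]
for n,uv,z in L:
    P=[plane(n,u,z) for u in uv];print(n,z,*quad(P))
    print(np.array(P)[:,:2].round(3).tolist())
E
```

```text
scene 0.024 [0.467  0.2955 0.024 ] [0.1273 0.1241 0.1266 0.1242] [87.3403 87.4229 87.4081 87.7428]
[[0.406, 0.361], [0.533, 0.355], [0.528, 0.231], [0.401, 0.236]]
side 0.024 [0.4634 0.2996 0.024 ] [0.1254 0.1263 0.1261 0.1268] [86.0348 88.1097 86.2357 87.785 ]
[[0.524, 0.232], [0.399, 0.241], [0.403, 0.367], [0.529, 0.359]]
scene 0.146 [ 0.5337 -0.2547  0.146 ] [0.1212 0.1189 0.1259 0.1228] [11.4649 13.2021 13.2425 10.9842]
[[0.462, -0.208], [0.581, -0.184], [0.608, -0.299], [0.485, -0.328]]
side 0.146 [ 0.5271 -0.2616  0.146 ] [0.126  0.0932 0.1393 0.1254] [ 8.511  21.2236 22.611  13.7627]
[[0.605, -0.304], [0.481, -0.323], [0.447, -0.236], [0.575, -0.183]]
```

The plate sides come out at 124–127 mm, which fits 126. The lid centre is about (0.465, 0.298), yaw −2.5°, arms on ±x. The box is at about (0.53, −0.257), yaw 12°. Now wrist views over each, box first since it's on the way.

```bash
python3 - <<'E'
from h import *
def go(x,y,z,yaw,name):
    move_pose([x,y,z],down(yaw)); p=np.array(get_tcp_pos());q=np.array(get_ee_rot())
    im=read_camera("wrist");cv2.imwrite(f"pics/{name}.png",im[:,:,::-1]);np.savez(f"pics/{name}.npz",p=p,q=q)
    print(name,p,q,get_joint_pos(),get_time())
go(.531,-.257,.32,np.radians(12),"w_box")
command_gripper(.55)
go(.465,.298,.20,np.radians(-2.5),"w_lid")
E
```

```text
w_box [ 0.5305 -0.2578  0.3197] [ 0.      0.9946  0.1037 -0.0003] [-0.4725  0.2758  1.6122 -0.0002  1.2541 -0.6802] 2.0
w_lid [0.4656 0.2975 0.2002] [-0.0001  0.9998 -0.0222  0.0003] [ 0.547   0.3456  1.8101 -0.0002  0.9854  0.5918] 4.8833
```

View pics/w_box.png

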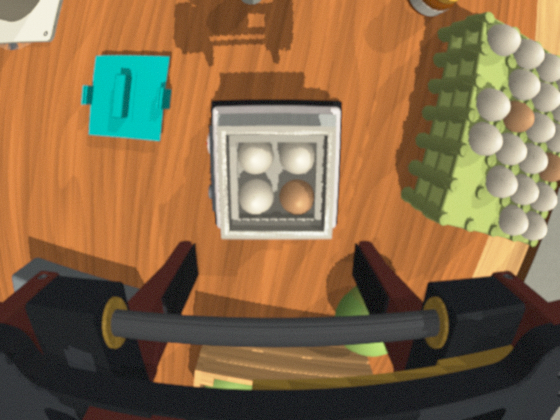

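View pics/w_lid.png

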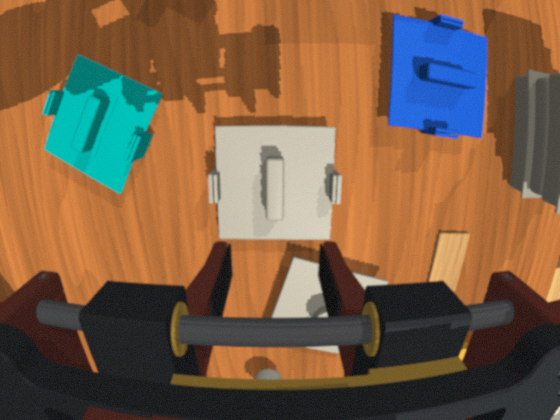

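The wrist view shows the grey lid square at (275,183) with its arms left and right, and the box mouth around (276,182). I'll enlarge both for the corners.

```bash
python3 - <<'E'
import cv2
a=cv2.imread('pics/w_box.png');cv2.imwrite('pics/wb_c.png',cv2.resize(a[95:245,200:350],None,fx=4,fy=4,interpolation=cv2.INTER_CUBIC))
a=cv2.imread('pics/w_lid.png');cv2.imwrite('pics/wl_c.png',cv2.resize(a[110:250,200:350],None,fx=4,fy=4,interpolation=cv2.INTER_CUBIC))
E
```

```text
(no output)
```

View pics/wb_c.png

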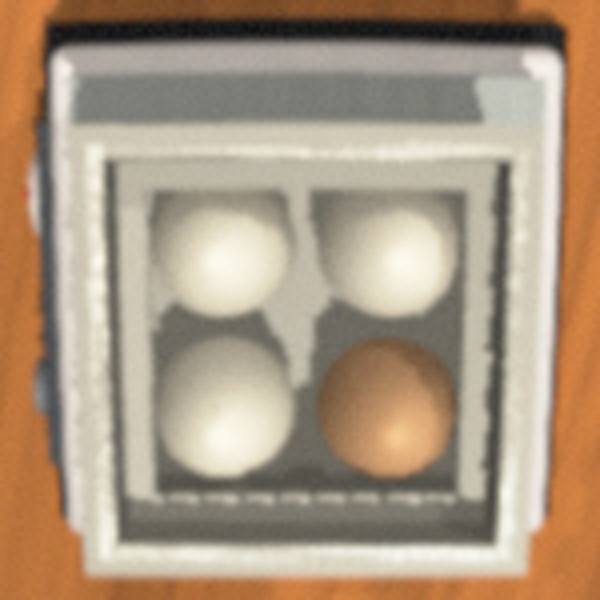

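View pics/wl_c.png

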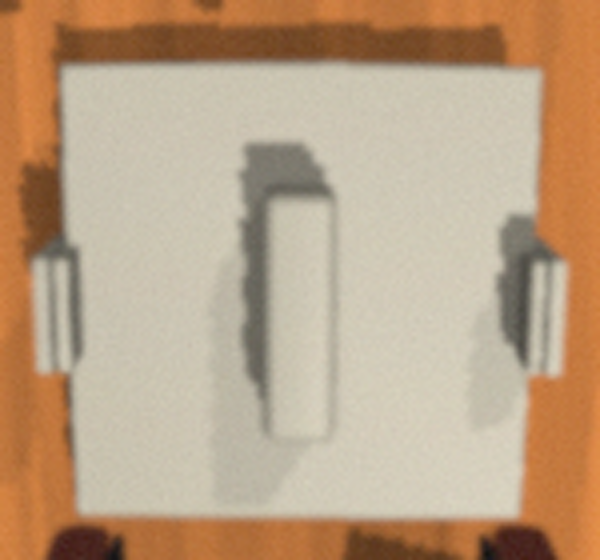

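```bash
python3 - <<'E'
from h import *
def do(nm,L,o,z):
    d=np.load(f'pics/{nm}.npz');R=q2R(d['q'])
    P=[wplane(((x+.5)/4-.5+o[0],(y+.5)/4-.5+o[1]),z,d['p'],R) for x,y in L]
    c,s,a=quad(P);print(nm,c,s,a)
do('w_box',[(68,125),(545,125),(527,577),(87,577)],(200,95),.146)
do('w_box',[(105,157),(512,157),(497,545),(118,545)],(200,95),.146)
do('w_lid',[(60,65),(543,68),(520,517),(78,515)],(200,110),.024)
do('w_lid',[(268,197),(333,197),(330,438),(268,438)],(200,110),.050)
E
```

```text
w_box [ 0.5326 -0.2535  0.146 ] [0.1228 0.1245 0.1233 0.1244] [11.9498 12.141  11.8898 11.9237]
w_box [ 0.5328 -0.2529  0.146 ] [0.1048 0.1063 0.1049 0.1061] [11.9591 11.8727 11.8936 11.7991]
w_lid [0.467  0.3007 0.024 ] [0.1253 0.1247 0.1247 0.1248] [87.096  86.9956 87.1558 87.2712]
w_lid [0.4669 0.3011 0.05  ] [0.0156 0.0611 0.0157 0.0611] [87.4438 87.0993 87.4365 87.0892]
```

Both fits agree with the given sizes: rim 123–124, mouth 105–106 and plate 125 mm. The lid is at (0.467, 0.301), yaw −2.9°; the box is at (0.5327, −0.2532), yaw 11.9°. Grasping the handle now.

```bash
python3 - <<'E'
from h import *
yaw=np.radians(-2.9)
move_pose([.467,.301,.09],down(yaw))
f0=np.array(get_ft_force())
print(movel([.467,.301,.027],v=.05,until_force=4),get_tcp_pos(),get_ft_force()-f0)
command_gripper(0.0);print("w",get_grip_width()*88,get_tcp_pos(),get_ft_force()-f0)
movel([.467,.301,.06],v=.05);wait(.3)
print(get_grip_width()*88,get_tcp_pos(),get_ft_force()-f0,get_ft_torque())
p=np.array(get_tcp_pos());q=get_ee_rot();im=read_camera("wrist");cv2.imwrite("pics/held.png",im[:,:,::-1]);np.savez("pics/held.npz",p=p,q=q)
im=read_camera("side");cv2.imwrite("pics/held_s.png",im[:,:,::-1])
print(get_time())
E
```

```text
False [0.4672 0.3011 0.0273] [-0.798   0.491  -0.7322]
w 17.893732994962633 [0.4669 0.301  0.0271] [-0.2901 -1.3936  1.0318]
18.038405639378446 [0.4668 0.3009 0.0597] [-0.6848  0.0414 -3.3219] [-0.0371 -0.0792 -0.0338]
8.5917
```

View pics/held.png

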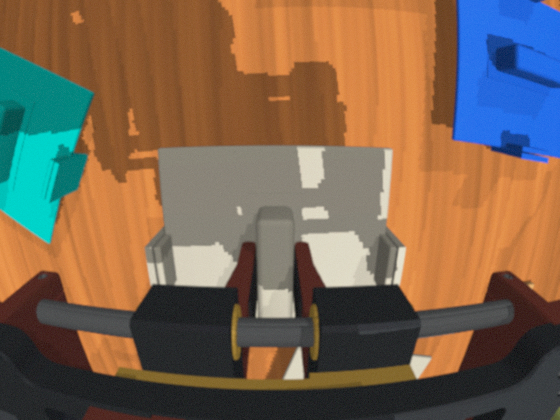

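View pics/held_s.png

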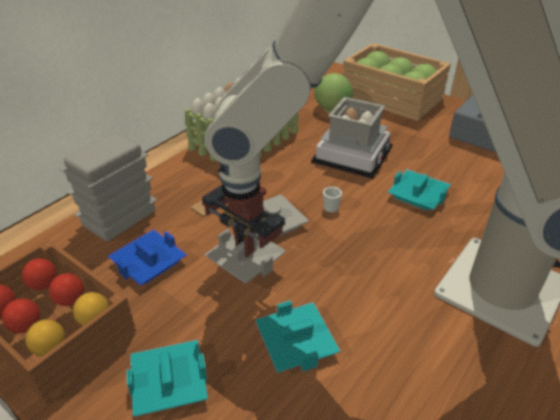

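```bash
python3 - <<'E'
from h import *
d=np.load('pics/held.npz');p=d['p'];R=q2R(d['q'])
P=[wplane(u,p[2]-.0032,p,R) for u in [(159,149),(391,149)]]
for x in P: print("tool",R.T@(x-p), np.linalg.norm(P[0]-P[1]))
B=np.array([.5327,-.2532]);q=down(np.radians(11.9))
movel([.467,.301,.24],v=.25)
move_pose([B[0],B[1],.26],q);wait(.2)
f0=np.array(get_ft_force());print(f0,get_tcp_pos(),get_grip_width()*88)
movel([B[0],B[1],.185],v=.1)
p=np.array(get_tcp_pos());np.savez("pics/pre.npz",p=p,q=get_ee_rot(),f0=f0)
for n in("wrist","scene","side"): cv2.imwrite(f"pics/pre_{n}.png",read_camera(n)[:,:,::-1])
print(p,get_time())
a=cv2.imread('pics/pre_scene.png')[240:400,90:270];b=cv2.imread('pics/pre_side.png')[50:190,285:425]
a=cv2.resize(a,(450,400),interpolation=2);b=cv2.resize(b,(350,350),interpolation=2)
W=np.zeros((400,800,3),np.uint8);W[:,:450]=a;W[:350,450:]=b;cv2.imwrite('pics/pre_c.png',W)
E
```

```text
tool [-0.0596 -0.0616  0.0032] 0.12206029678191933
tool [ 0.0624 -0.0616  0.0032] 0.12206029678191933
[ 0.4621 -0.3055 -1.4363] [ 0.533  -0.2525  0.26  ] 17.99788990026756
[ 0.5331 -0.2534  0.1855] 12.7167
```

View pics/pre_wrist.png

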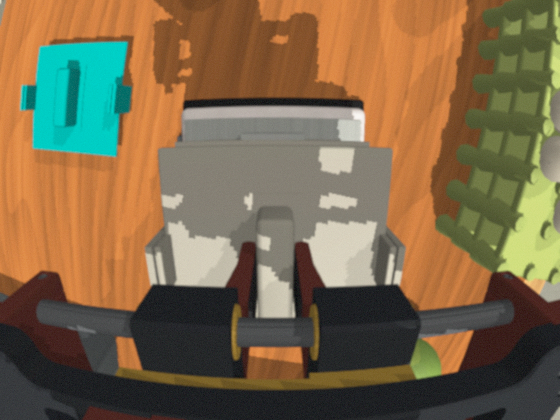

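View pics/pre_c.png

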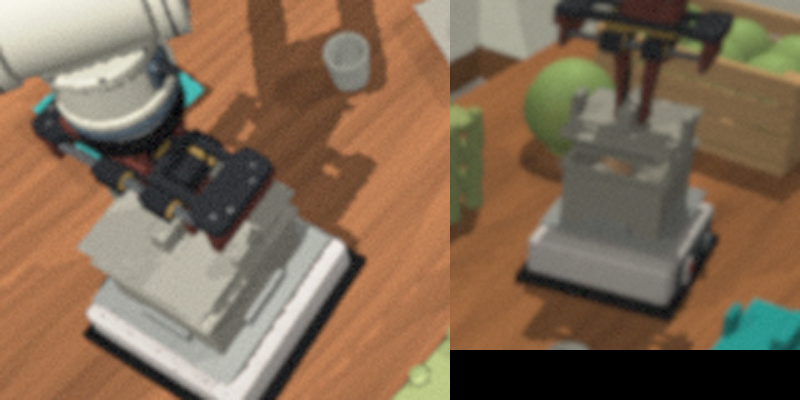

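The lid is held level and centred over the mouth. The held-lid check gives an edge 62 mm from the TCP and an x centre off by 1.4 mm, within calibration. I'll lower it gently and watch the lateral forces.

```bash
python3 - <<'E'
from h import *
B=[.5327,-.2532];R=q2R(np.load('pics/pre.npz')['q'])
wait(.3);f0=np.array(get_ft_force());t0=np.array(get_ft_torque());np.savez('pics/ref.npz',f0=f0,t0=t0)
for z in (.178,.173,.169,.166,.1645):
    r=movel([*B,z],v=.03,until_force=4);wait(.15)
    print(z,r,np.array(get_tcp_pos()),"f tool",R.T@(np.array(get_ft_force())-f0),"t",R.T@(np.array(get_ft_torque())-t0))
    if r:break
for n in("wrist","scene","side"): cv2.imwrite(f"pics/in_{n}.png",read_camera(n)[:,:,::-1])
a=cv2.imread('pics/in_scene.png')[240:400,90:270];b=cv2.imread('pics/in_side.png')[50:190,285:425]
a=cv2.resize(a,(450,400),interpolation=2);b=cv2.resize(b,(350,350),interpolation=2)
W=np.zeros((400,800,3),np.uint8);W[:,:450]=a;W[:350,450:]=b;cv2.imwrite('pics/in_c.png',W)
print(get_time())
E
```

```text
0.178 False [ 0.5327 -0.2532  0.178 ] f tool [-1.3094  0.1347  0.3211] t [ 0.0083  0.045  -0.0679]
0.173 False [ 0.5328 -0.2532  0.173 ] f tool [-0.9829 -0.1608  0.0092] t [ 0.0064  0.0443 -0.0352]
0.169 False [ 0.5327 -0.2532  0.169 ] f tool [-0.8654 -0.0515  0.1753] t [-0.063  -0.006  -0.0343]
0.166 False [ 0.5331 -0.2534  0.1664] f tool [-0.0025 -0.4792 -5.145 ] t [-0.0647 -0.0827 -0.0679]
0.1645 False [ 0.5332 -0.2534  0.1653] f tool [ 0.2231  0.4865 -8.944 ] t [ 0.0302 -0.3965 -0.0769]
15.4
```

View pics/in_c.png

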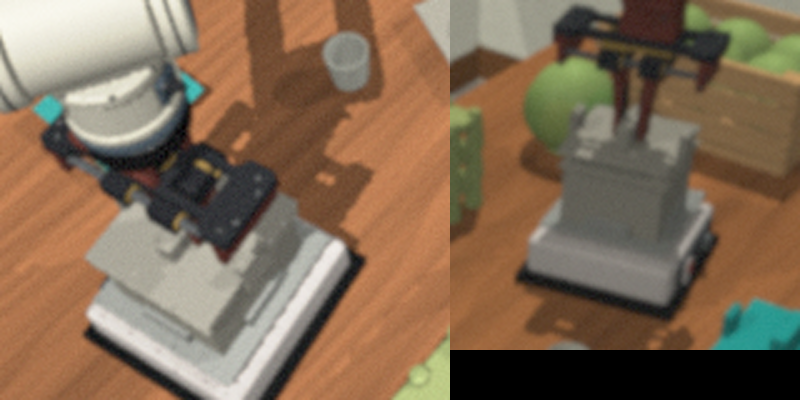

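First contact came at TCP z of about 0.1675. The moment t_y = −0.4 Nm at 9 N puts the load about 44 mm towards tool −x, so only the −x tooth bears. That means the lid sits 1–2 mm too far in +x, which agrees with the +1.4 mm seen earlier. I'll lift, shift by −1.7 mm and try again.

```bash
cat >> h.py <<'E'
def tgt(dx,dy,z):
    R=q2R(down(np.radians(11.9)));v=R@np.array([dx,dy,0]);return [.5327+v[0],-.2532+v[1],z]
def rep(tag):
    d=np.load('pics/ref.npz');R=q2R(down(np.radians(11.9)))
    f=R.T@(np.array(get_ft_force())-d['f0']);t=R.T@(np.array(get_ft_torque())-d['t0'])
    print(tag,np.array(get_tcp_pos()),"f",f.round(2),"t",t.round(3),"w%.2f"%(get_grip_width()*88),"t%.2f"%get_time());return f,t
E
python3 - <<'E'
from h import *
movel(tgt(0,0,.171),v=.05);wait(.15);rep("up")
movel(tgt(-.0017,0,.171),v=.03);wait(.2);rep("shift")
for z in (.169,.1675,.1665,.1655,.1648,.164):
    movel(tgt(-.0017,0,z),v=.02);wait(.15)
    f,t=rep(z)
    if abs(f[2])>8:break
E
```

```text
up [ 0.5322 -0.253   0.1705] f [-1.35 -0.35  0.81] t [-0.034 -0.008  0.011] w17.69 t15.83
shift [ 0.531  -0.2536  0.171 ] f [-1.34 -0.52 -0.33] t [-0.053 -0.009 -0.034] w17.71 t16.28
0.169 [ 0.531  -0.2536  0.169 ] f [-2.03  0.44  0.89] t [-0.002  0.04  -0.056] w18.02 t16.68
0.1675 [ 0.5311 -0.2535  0.1675] f [-0.46  0.48  0.37] t [-0.019  0.061 -0.032] w17.76 t17.08
0.1665 [ 0.5311 -0.2536  0.1665] f [-0.86 -0.62  0.74] t [-0.069  0.015 -0.055] w17.57 t17.48
0.1655 [ 0.531  -0.2535  0.1655] f [-0.54 -0.48  0.4 ] t [-0.022 -0.013 -0.054] w17.54 t17.88
0.1648 [ 0.531  -0.2535  0.1648] f [-1.67  0.16 -0.5 ] t [ 0.001 -0.022 -0.024] w17.62 t18.28
0.164 [ 0.5311 -0.2535  0.164 ] f [-1.37  0.09 -0.73] t [-0.048 -0.017 -0.044] w17.88 t18.68
```

No contact down to 0.164 now, so the shift was right. Continuing in small steps.

```bash
python3 - <<'E'
from h import *
z=.164
while z>.156:
    z-=.0006
    movel(tgt(-.0017,0,z),v=.015);wait(.1)
    f,t=rep(round(z,4))
    if -f[2]>11 or abs(t[1])>.3 or abs(t[0])>.3 or np.hypot(f[0],f[1])>5:break
E
```

```text
0.1634 [ 0.531  -0.2536  0.1634] f [-1.56 -0.47  0.03] t [-0.008  0.018 -0.009] w17.70 t19.03
0.1628 [ 0.5311 -0.2536  0.1629] f [-1.2  -0.75 -0.54] t [-0.009 -0.005 -0.034] w17.84 t19.38
0.1622 [ 0.5311 -0.2536  0.1623] f [-1.55  0.01 -1.95] t [-0.085 -0.017 -0.01 ] w18.32 t19.73
0.1616 [ 0.5311 -0.2536  0.1617] f [-1.74  0.12 -1.56] t [-0.043  0.013 -0.045] w17.57 t20.08
0.161 [ 0.5311 -0.2536  0.161 ] f [-1.17  0.7  -2.2 ] t [-0.039  0.007 -0.055] w17.69 t20.43
0.1604 [ 0.5311 -0.2536  0.1604] f [-0.7  -0.3  -3.36] t [-0.095  0.05  -0.081] w17.93 t20.78
0.1598 [ 0.5311 -0.2536  0.1598] f [-1.51  0.63 -3.7 ] t [-0.072  0.025 -0.081] w18.13 t21.13
0.1592 [ 0.5311 -0.2536  0.1592] f [-1.47 -0.88 -4.15] t [-0.107  0.022 -0.023] w17.65 t21.48
0.1586 [ 0.5311 -0.2536  0.1587] f [-1.13 -0.41 -5.33] t [-0.078  0.045 -0.024] w17.84 t21.83
0.158 [ 0.5311 -0.2536  0.1581] f [-1.29 -0.59 -5.98] t [-0.104  0.015 -0.021] w18.13 t22.18
0.1574 [ 0.5312 -0.2536  0.1576] f [-0.13 -0.01 -6.1 ] t [-0.042  0.015 -0.079] w17.99 t22.53
0.1568 [ 0.5313 -0.2536  0.1573] f [-1.32 -0.74 -9.39] t [ 0.088 -0.078 -0.056] w17.82 t22.88
0.1562 [ 0.5312 -0.2536  0.1561] f [ 0.81 -0.01 -4.16] t [-0.114  0.267 -0.019] w17.84 t23.23
0.1556 [ 0.5312 -0.2536  0.1558] f [-0.62 -0.48 -7.24] t [-0.028  0.186 -0.014] w17.64 t23.58
```

Loading is symmetric and the first crest has been passed. Pressing on, with the stop well below 23 N.

```bash
python3 - <<'E'
from h import *
z=.1556
while z>.1495:
    z-=.0005
    movel(tgt(-.0017,0,z),v=.012);wait(.08)
    f,t=rep(round(z,4))
    if -f[2]>16 or np.hypot(f[0],f[1])>6 or abs(t[1])>.5 or abs(t[0])>.5:break
E
```

```text
0.1551 [ 0.5312 -0.2536  0.1554] f [-0.37 -0.89 -8.24] t [ 0.006  0.137 -0.037] w17.58 t23.92
0.1546 [ 0.5312 -0.2536  0.1551] f [ 0.42 -0.77 -9.16] t [ 0.045  0.047 -0.064] w18.13 t24.25
0.1541 [ 0.5313 -0.2536  0.1548] f [ -1.29  -1.01 -11.41] t [ 0.145 -0.054 -0.082] w17.88 t24.58
0.1536 [ 0.5313 -0.2536  0.1544] f [ -1.42  -2.29 -12.1 ] t [ 0.199 -0.058 -0.102] w17.92 t24.92
0.1531 [ 0.5313 -0.2536  0.1539] f [  0.1   -1.82 -11.9 ] t [ 0.227 -0.106 -0.064] w18.02 t25.25
0.1526 [ 0.5313 -0.2536  0.1535] f [ -0.43  -1.37 -13.16] t [ 0.235 -0.13  -0.061] w17.99 t25.58
0.1521 [ 0.5313 -0.2536  0.1531] f [ -1.77  -1.44 -13.58] t [ 0.24  -0.19  -0.031] w17.82 t25.92
0.1516 [ 0.5313 -0.2536  0.1526] f [ -1.45  -1.6  -13.02] t [ 0.298 -0.18  -0.028] w17.31 t26.25
0.1511 [ 0.5313 -0.2536  0.1522] f [ -1.62  -2.81 -13.62] t [ 0.334 -0.212 -0.062] w17.83 t26.58
0.1506 [ 0.5313 -0.2536  0.1516] f [ -1.73  -2.2  -13.6 ] t [ 0.246 -0.141 -0.027] w17.70 t26.92
0.1501 [ 0.5313 -0.2536  0.1512] f [ -2.17  -2.02 -14.02] t [ 0.313 -0.198  0.002] w18.07 t27.25
0.1496 [ 0.5313 -0.2536  0.1508] f [ -2.63  -2.41 -14.55] t [ 0.25  -0.263 -0.057] w17.84 t27.58
0.1491 [ 0.5313 -0.2536  0.1503] f [ -1.79  -2.21 -15.67] t [ 0.301 -0.235 -0.021] w17.70 t27.92
```

```bash
python3 - <<'E'
from h import *
z=.1491
while z>.147:
    z-=.0004
    movel(tgt(-.0017,0,z),v=.01);wait(.08)
    f,t=rep(round(z,4))
    if -f[2]>18 :break
for n in("wrist","scene","side"): cv2.imwrite(f"pics/dn_{n}.png",read_camera(n)[:,:,::-1])
a=cv2.imread('pics/dn_scene.png')[260:380,100:235];b=cv2.imread('pics/dn_side.png')[80:180,305:405]
a=cv2.resize(a,(450,400),interpolation=2);b=cv2.resize(b,(350,350),interpolation=2)
W=np.zeros((400,800,3),np.uint8);W[:,:450]=a;W[:350,450:]=b;cv2.imwrite('pics/dn_c.png',W)
E
```

```text
0.1487 [ 0.5313 -0.2536  0.15  ] f [ -2.74  -2.74 -15.65] t [ 0.406 -0.386 -0.01 ] w17.74 t28.25
0.1483 [ 0.5313 -0.2536  0.1497] f [ -3.02  -3.06 -16.6 ] t [ 0.404 -0.373 -0.025] w18.10 t28.58
0.1479 [ 0.5313 -0.2536  0.1495] f [ -2.91  -2.33 -17.9 ] t [ 0.514 -0.429 -0.028] w18.11 t28.92
0.1475 [ 0.5313 -0.2536  0.1492] f [ -4.13  -3.8  -19.25] t [ 0.525 -0.552 -0.065] w18.30 t29.25
```

View pics/dn_c.png

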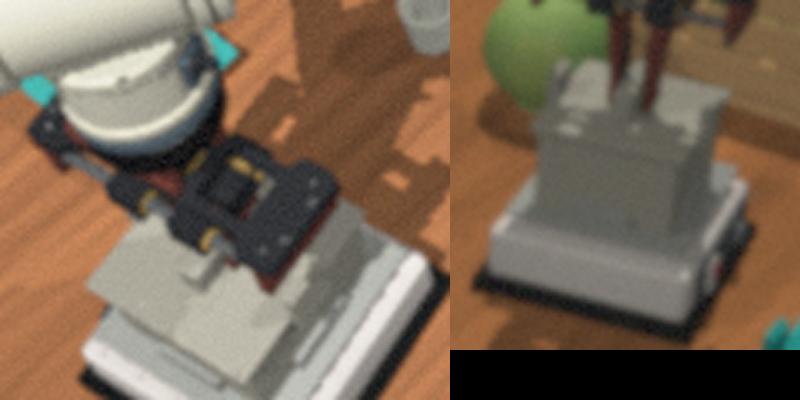

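View pics/dn_wrist.png

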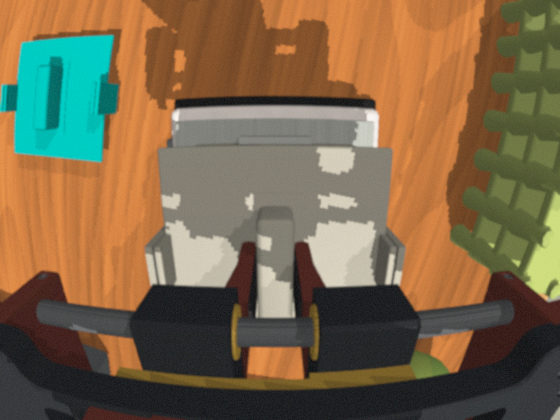

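In the wrist view the lid hasn't slipped: its corners are still at (159,149) and (391,149). Stiffness has risen to about 4.5 N/mm, the pan spring alone, so the plate is on the rim with the pan at about 3.9 mm. I'll unload slowly and check that the clips hold.

```bash
python3 - <<'E'
from h import *
for z in (.149,.1505,.152,.153,.1537,.1543,.1548,.1553,.1558):
    movel(tgt(-.0017,0,z),v=.015);wait(.08)
    f,t=rep(z)
    if f[2]>1.5:break
E
```

```text
0.149 [ 0.5313 -0.2536  0.1502] f [ -2.07  -1.17 -15.34] t [ 0.332 -0.268 -0.094] w17.77 t29.73
0.1505 [ 0.5313 -0.2536  0.1516] f [ -2.04  -2.12 -14.76] t [ 0.287 -0.19  -0.083] w17.70 t30.07
0.152 [ 0.5313 -0.2536  0.1526] f [-0.74 -0.85 -9.46] t [ 0.119 -0.014 -0.046] w18.16 t30.40
0.153 [ 0.5313 -0.2535  0.1532] f [ 0.1  -0.9  -6.91] t [ 0.09  0.14 -0.06] w18.04 t30.73
0.1537 [ 0.5312 -0.2536  0.1537] f [ 1.06 -0.35 -3.99] t [-0.13   0.362 -0.022] w17.65 t31.07
0.1543 [ 0.5312 -0.2536  0.1542] f [ 1.62  0.46 -2.2 ] t [-0.143  0.621 -0.047] w18.00 t31.40
0.1548 [ 0.5312 -0.2536  0.1547] f [3.54 0.99 0.17] t [-0.28   0.892 -0.071] w17.94 t31.73
0.1553 [ 0.5312 -0.2536  0.1551] f [4.02 1.48 1.12] t [-0.334  0.913 -0.072] w17.98 t32.07
0.1558 [ 0.5312 -0.2535  0.1553] f [4.82 1.34 3.08] t [-0.433  1.052 -0.069] w17.61 t32.40
```

With 3 N of upward pull the stiffness stays at the pan spring's value, so the lid is latched. I'll return to neutral, release, retreat and check.

```bash
python3 - <<'E'
from h import *
movel(tgt(-.0017,0,.1544),v=.015);wait(.1);rep("neutral")
command_gripper(.45);wait(.2);rep("open")
movel(tgt(-.0017,0,.20),v=.08)
move_pose(tgt(0,0,.32),down(np.radians(11.9)));wait(.3)
p=np.array(get_tcp_pos());np.savez("pics/fin.npz",p=p,q=get_ee_rot())
cv2.imwrite("pics/fin.png",read_camera("wrist")[:,:,::-1]);print(p)
move_pose([.45,.1,.40],down(0))
for n in("scene","side"): cv2.imwrite(f"pics/fin_{n}.png",read_camera(n)[:,:,::-1])
a=cv2.imread('pics/fin_scene.png')[275:410,115:240];b=cv2.imread('pics/fin_side.png')[85:181,305:405]
c=cv2.imread('pics/fin.png')[95:245,200:350]
cv2.imwrite('pics/fin_w.png',cv2.resize(c,None,fx=4,fy=4,interpolation=2))
W=np.zeros((540,800,3),np.uint8);W[:405,:375]=cv2.resize(a,None,fx=3,fy=3,interpolation=2);W[:384,400:]=cv2.resize(b,None,fx=4,fy=4,interpolation=2);cv2.imwrite('pics/fin_c.png',W)
print(get_time())
E
```

```text
neutral [ 0.5312 -0.2536  0.1545] f [ 4.01  1.58 -1.13] t [-0.229  0.871 -0.046] w18.02 t32.75
open [ 0.531  -0.2536  0.1544] f [-0.78 -0.36 -0.86] t [ 0.018  0.043 -0.025] w39.59 t33.50
[ 0.5322 -0.2529  0.3185]
36.6083
```

View pics/fin_w.png

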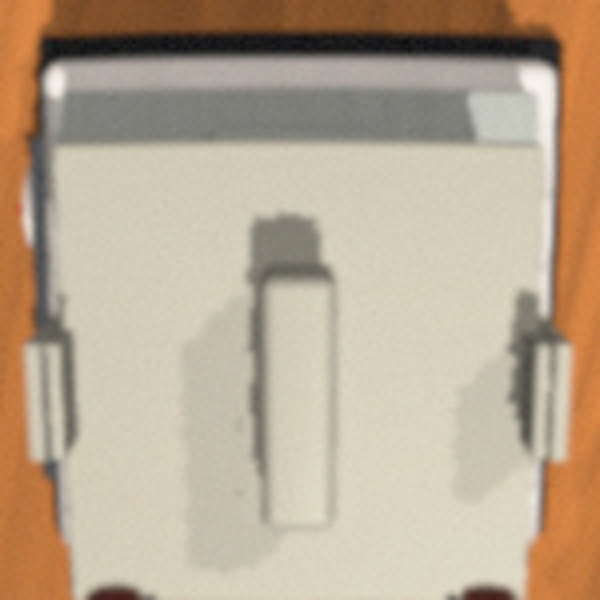

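View pics/fin_c.png

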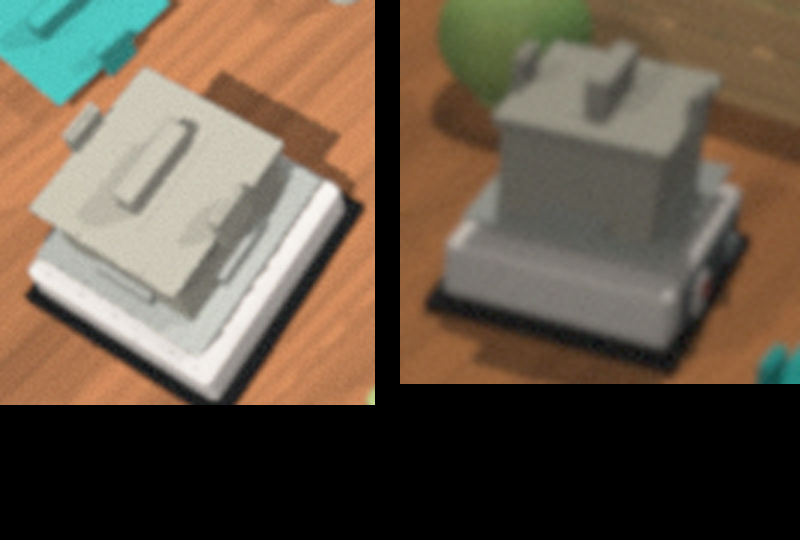

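View pics/fin_side.png

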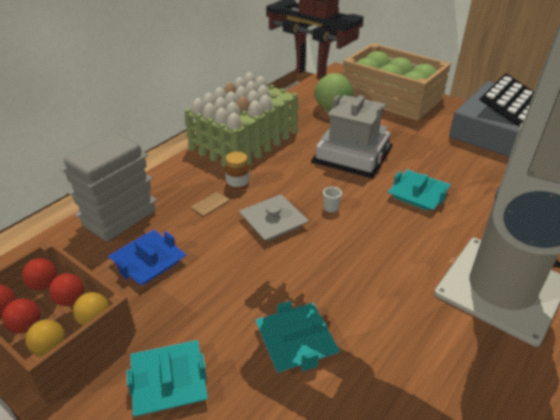

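```bash
python3 - <<'E'
from h import *
S=lambda L,s,o:[((x+.5)/s-.5+o[0],(y+.5)/s-.5+o[1]) for x,y in L]
A=S([(148,68),(285,148),(185,297),(30,208)],3,(115,275))
B=S([(265,156),(95,118),(160,42),(320,74)],4,(305,85))
# scene order: wrist-frame corners; list plane casts to get matching
PA=[plane("scene",u,.151) for u in A];PB=[plane("side",u,.151) for u in B]
print(*quad(PA));print(*quad(PB))
for i,pa in enumerate(PA):
    j=int(np.argmin([np.linalg.norm(pa-pb) for pb in PB]))
    o1,d1=ray("scene",A[i]);o2,d2=ray("side",B[j])
    s=np.linalg.lstsq(np.c_[d1,-d2],o2-o1,rcond=None)[0]
    x=o1+d1*s[0];y=o2+d2*s[1];print(i,j,(x+y)/2,"gap",np.linalg.norm(x-y))
d=np.load('pics/fin.npz');R=q2R(d['q'])
P=[wplane(((x+.5)/4-.5+200,(y+.5)/4-.5+95),z,d['p'],R) for x,y,z in[(268,280,.1775),(333,280,.1775),(333,525,.1775),(268,525,.1775)]]
print("handle",*quad(P))
P=[wplane(((x+.5)/4-.5+200,(y+.5)/4-.5+95),.171,d['p'],R) for x,y in[(28,340),(570,343),(565,460),(34,460)]]
print("arms tops",quad(P),P)
P=[wplane(((x+.5)/4-.5+200,(y+.5)/4-.5+95),.151,d['p'],R) for x,y in[(53,143),(543,143)]]
print("back edge",P,np.linalg.norm(P[0]-P[1]))
E
```

```text
[ 0.5355 -0.2552  0.151 ] [0.1257 0.1184 0.1318 0.1246] [10.6549 13.6219 13.397  10.7225]
[ 0.5304 -0.255   0.151 ] [0.1208 0.1273 0.1193 0.1289] [12.4044 11.9811 13.2151 12.6429]
0 0 [ 0.4594 -0.2074  0.1493] gap 0.0012004364049577308
1 1 [ 0.5809 -0.1843  0.1468] gap 0.003746253475994131
2 2 [ 0.6068 -0.3021  0.1489] gap 0.010478086367862254
3 3 [ 0.485  -0.3298  0.152 ] gap 0.0005934481975697535
handle [ 0.5332 -0.253   0.1775] [0.0152 0.0609 0.016  0.0609] [11.9079 12.2667 11.9281 11.5148]
arms tops (array([ 0.533 , -0.2535,  0.171 ]), array([0.133 , 0.03  , 0.1335, 0.0308]), array([11.5845, 12.5697, 11.9227, 11.6072])) [array([ 0.4646, -0.252 ,  0.171 ]), array([ 0.5949, -0.2253,  0.171 ]), array([ 0.6014, -0.2546,  0.171 ]), array([ 0.4708, -0.2822,  0.171 ])]
back edge [array([ 0.459 , -0.2051,  0.151 ]), array([ 0.5804, -0.1796,  0.151 ])] 0.12412470537786503
```

By the same wrist camera the lid is centred within 0.5 mm of the measured box centre: handle (0.5332, −0.2530) against (0.5327, −0.2532). Image triangulation of height (about 0.149 ± 0.003) is too coarse to prove it's level, so I'll touch the plate lightly beside each clip with shut fingers.

```bash
python3 - <<'E'
from h import *
q=down(np.radians(11.9))
command_gripper(0.0)
for s in (.038,-.038):
    x=s-.0017
    move_pose(tgt(x,0,.185),q);movel(tgt(x,0,.162),v=.08);wait(.15)
    d=np.load('pics/ref.npz');f0=np.array(get_ft_force());z=.162;hist=[]
    while z>.1475:
        z-=.001
        r=movel(tgt(x,0,z),v=.02,until_force=4)
        dz=np.array(get_ft_force())[2]-f0[2];hist.append((round(get_tcp_pos()[2],4),round(dz,1)))
        if dz>3.5:break
    print(s,hist[-6:])
    movel(tgt(x,0,.185),v=.15)
    print(get_time())
    if get_time()>52:break
E
```

```text
0.038 [(np.float64(0.1559), np.float64(1.2)), (np.float64(0.1549), np.float64(1.4)), (np.float64(0.1539), np.float64(1.8)), (np.float64(0.1529), np.float64(1.8)), (np.float64(0.1519), np.float64(2.1)), (np.float64(0.1512), np.float64(3.9))]
42.625
-0.038 [(np.float64(0.1549), np.float64(-0.3)), (np.float64(0.1539), np.float64(0.2)), (np.float64(0.1529), np.float64(-0.4)), (np.float64(0.1519), np.float64(-0.2)), (np.float64(0.1512), np.float64(2.8)), (np.float64(0.1504), np.float64(6.5))]
46.9917
```

Both sides touch at nearly the same height (0.1516 and 0.1518), so the tilt is under 0.005 rad. The plate underside is about 1.8 mm above the rim, which is the snapped height. Retreating and handing in.

```bash
python3 - <<'E'
from h import *
move_pose([.45,.1,.40],down(0));wait(.2)
cv2.imwrite("pics/end.png",read_camera("scene")[:,:,::-1])
print(get_time());job_done()
E
```

```text
48.8
the job is handed in; nothing more can be done
```

View pics/end.png

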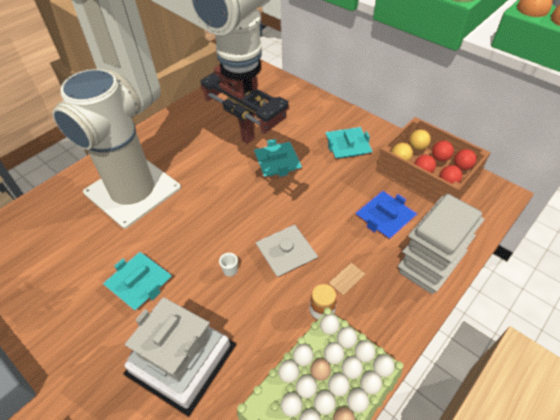

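The grey clip lid is on the egg box, both clips appear snapped under the rim, and I handed the job in at 48.8 s. The hand-in reports no verdict, so this rests on my own checks. The final picture shows the lid seated at scene pixel (165,340), the arm clear, and the other things where they were.

- **Placing:** on the first descent only one tooth touched the rim, which pointed to a 1–2 mm offset. I lifted, shifted 1.7 mm and went in again cleanly.
- **Pressing:** the peak push was about 19 N, which puts the pan at about 3.9 mm, short of the 4.7 mm limit. The pan travel is worked out from the force, not read directly.
- **Clips hold:** the lid stayed latched under a 3 N upward pull before I let go.
- **Final position:** the wrist camera puts the lid within 0.5 mm of the box centre. Touching the plate beside each clip gave 151.6 and 151.8 mm, so it is level to under 0.005 rad. From those heights and the forces, the plate sits about 1.8 mm above the rim.

**Weaker checks:**
- Height from the scene and side cameras was only good to about 3 mm, and one corner's rays missed each other by 10 mm, so I relied on the touch heights.
- The scene and side cameras put the lid centre up to about 3 mm from the wrist camera's value.

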